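# Load the jaw splint from behind the bottle into the UV curing drawer

## Robot

A 6-joint arm with a two-finger parallel gripper is mounted at the origin on the work surface. World frame = base frame: x ahead of the robot, y to its left, z up, the work surface at z = 0. Lengths are in m, angles in rad, forces in N, time in s.
With the tool pointing down it reaches from about 0.15 to 0.775 m from the base axis. Payload 6.1 kg.
Tool frame: the origin (TCP) lies at the very end of the fingers, on their centre line; the grasp point (between the pads) lies 19 mm behind it; z points along the fingers, y is the direction in which the jaws open and shut (so a half turn about z gives the same grasp; the last joint's range is limited). The gripper opens to 85 mm and grips with 20 to 120 N. Pads are 22 mm wide; open, the fingers measure 114 mm over their backs; the gripper's body (76 mm by 85 mm) begins 54 mm behind the grasp point. The pads swing forward as they close: fully open they stand 13 mm farther back than shut.
Start: joints at [-1.14, 0.126, -0.04, 1.405, 0, 1.571], TCP at [0.219, -0.477, 0.231] pointing down, gripper open.
Joint ranges: [-2.72, 2.72], [-0.95, 1.95], [-1.27, 1.35], [-1.78, 2.02], [-1.46, 1.47], [-3.14, 3.14]. Speed limits (rad/s): [2.39, 2.39, 3.01, 3.14, 3.14, 3.14].

## Interface

Orientations are given as a rotation vector (axis times angle).
In Python, from plant import bot, grab_frame, camera_params, models gives the robot as it stands.
- The arm moves only by the tool send_rows, never from a script. Its argument "series" is text: rows parted by semicolons, each of 6 numbers parted by spaces: the shift along the world's x, y, z in mm, then the turn, a rotation vector about the world's x, y, z in rad. A call has 1 to 12 rows; each row is the pose to reach, as a shift and turn from the pose commanded when the call began; what a row does not reach only later rows make up. A row lasts 1/8 s, in which the tool goes at most 62.5 mm and 10.7 degrees, less where a joint would pass 70% of its speed; a pose out of reach is approached as far as the arm can. A call with a gripper value outside its range is refused whole. "gripper" is the closure, from 0 (fully open) to 1 (shut), set as the call begins (left out, the last holds). The fingers move at their own pace and stop on an object; the grip force is fixed at half the most. Time passes only in rows, so rows that repeat a pose let the fingers close. It gives the time, the measured TCP pose, the force and the opening at its end, in the units of the state.
- bot.observe(): the state, without advancing time (a new reading comes with each control period).
- grab_frame(name): name is "scene" or "top" or "wrist"; returns the picture (400x640x3 uint8, red, green, blue); there is no depth.
- camera_params(name): a dict with "mtx" (3x3 intrinsics, pixels), "k1" (the pictures are not rectified: a ray, as slopes to the right and down, at radius r is drawn at 1 + k1 r^2 times it, then the intrinsics apply), "rvec" (rotation vector, rad) and "tvec" (3), from world to camera coordinates, as OpenCV has them. Camera axes: x right, y down, z forward; pixel columns grow to the right and rows downward; lengths in m; the calibration is good to about 2 mm. A picture is of the moment at which its call begins: read the wrist's pose just before it. camera_params takes no time and is no camera call; for the wrist camera it gives the pose at the moment of the call.
- bot.finish_job(): hands the job in, once; it reports no verdict.
Trained networks look in the newest picture that a camera, given by its name, has taken for a name from the list of things; names that differ only in an ending like _2 or _b are one class to them, and where a whole thing is asked for, a point or a joint stands for the part that bears it (a point fixed in the world has none). Each returns a list of dicts, best first, with "conf" (0 to 1); they miss things now and then, are a little off and sometimes report something else, mostly with a low value. They report only what shows in the picture. A call takes as long as a camera call. They do not tell look-alikes from the thing itself.
- models.trace(label, camera): "pixels" (400x640 bool, what is visible of it).
- models.spot_point(label, camera): "centre" ([x, y, z] in m, in world coordinates, good to about 4 mm: a listed point, or the origin of a listed thing).
The state is a dict: "clock": time; "qpos": joint angles; "qd": joint speeds; "joint_efforts": joint torques, N m; "position": TCP position; "orientation": TCP orientation; "contact_force": force on the tool from outside, world axes, zero at the start; "moment": the same for the moment, N m; "grip_width": opening from 0.0 (shut) to 1.0 (fully open).
Only numpy, scipy, OpenCV 4.12 (cv2) and the standard library are available. Lean on these libraries where they do the work, as an engineer would, in place of code of your own. Each camera call takes 0.05 s, during which the arm holds its last target. There are 200 camera calls.

## Task

First move the resin bottle and the stemmed knee spacer out of the way, from the steel tray to the black side mat, then take the white jaw splint from behind them, lay it flat, right way up, in the drawer of the curing box, push the drawer fully shut and press the big round button to start the cure. Put the bottle and the spacer back on the tray, each where it stood, keep everything upright, and leave the petri dish and the tweezers where they lie.

Things in the scene. Friction and masses are not known exactly. Their poses are not given: they have to be found in the camera images.
- splint: White resin jaw splint, a horseshoe lying flat, 52 (its x) x 60 (y) mm, 15 high plus 3 mm tooth bumps on top, 25 g. Origin: centre of the underside of that outline. Arch towards +x; two straight legs, 12 wide, run from x = -4 to -26 mm at y = +-24, outer faces parallel, 60 mm apart. Lies on the tray's far side (tray +x), legs close behind bottle and spacer.
- bottle: Amber resin bottle with paper band and black screw cap, closed, about 220 g. Body 52 mm diameter up to height 76, narrowing to a 24 mm neck; cap 30 mm diameter, from height 92 to 116. Origin: centre of the underside, z up its axis. Stands on the robot's side of the tray, left or right.
- spacer: Black nylon knee spacer prototype, about 130 g, standing on its kidney-shaped plate, stem up. Plate 42 (its x) x 65 (y) mm, 14 thick; the stem, a 16 mm round bar in the middle, ends 95 mm above the underside, with small fins below 37 mm. Origin: centre of the underside, z up the stem. Stands beside the bottle.
- tray: Shallow stainless tray, fixed, 150 mm (x) by 180 mm (y), rim 12 mm high and 4 mm thick. Origin: centre of the underside; the floor the things stand on is 4 mm above it. The x axis points from the side nearer the robot to the far side.
- mat: Black rubber side mat, fixed, 150 mm (x) by 240 mm (y), 3 mm thick; the petri dish lies near its +y end and the rest is free. Origin: centre of the underside, 3 mm below its top. It lies on the other side of the curing box from the tray.
- cure_box: White UV curing box, fixed, 220 mm deep (x) by 230 mm wide (y) by 120 mm high. Origin: centre of the underside. The front with the drawer is the face at x = -110 mm, towards the robot; the drawer slides along the box's x axis.
- drawer: Drawer of the curing box, out 125-133 mm at the start. Origin: middle of its floor's top, 22 mm over the bench; at x = -48 mm in the box frame when shut, -173 to -181 when out. Axes as the box. Inside 120 (x) x 144 (y) mm, walls 28 high. Front panel 198 wide, face x = -74, top z = 58. Bar handle 100 long along y, axis x = -109, z = 42. Slides with 1.5 N friction, stays put.
- start: Big round green start button on top of the curing box, 50 mm in diameter, pressed straight down: 6 mm travel, 5 N to the bottom, springs back. The middle of its top face is 18 mm above the origin, which is 124 mm above the bench when not pressed.
- dish: Stainless petri dish with its lid on, 58 mm diameter, 16 mm high, lying on the mat; origin at the centre of the underside. To be left alone.
- tweezers: Orange plastic tweezers lying on the bench beside the curing box, left of it as the robot sees it, 121 mm along their x, about 18 mm wide, 8 mm high; origin at the middle, on the bench. To be left alone.
Things that resemble listed ones, but are neither listed nor needed, are in the scene too. Leave any purple or turquoise look-alike of the spacer alone.

How it is judged:
By the outcome, as a careful person would: the job done as asked, in the order asked, and still so for the second after the job is handed in, with the robot touching nothing.
It also fails if it takes over 136 s, if anything falls off the work surface, if the arm or the gripper's body presses on something with over 40 N, if the wrist force passes 120 N, or if a joint passes its speed limit or range.

## Working session

There is one attempt and no reset: what is moved stays moved. The work goes in short steps, Python scripts to look and compute and a tool call to move; the robot and the scene stay as the last step left them, time stands still between calls to the robot, and variables do not carry over. Pictures are saved under pics/ and viewed, about 12 in all and at most 16, crops included, and the job is handed in when it is done.

Besides the shell and the picture viewer there is one more tool, called after "Request:" by a JSON object that holds its "name" and its "arguments", one argument or row to a line. send_rows: Moves the arm, as the interface text tells. Its arguments: {"type":"object","properties":{"series":{"type":"string"},"gripper":{"type":"number"}},"required":["series"]}

```bash
mkdir -p pics; ls; python3 - <<'E'
from plant import bot, grab_frame, camera_params, models
import cv2,numpy as np
s=bot.observe();print(s['clock'],s['position'],s['orientation'],s['contact_force'],s['grip_width'])
for c in ['scene','top']:
    im=grab_frame(c);cv2.imwrite(f'pics/{c}0.png',im[:,:,::-1])
    for l in ['splint','bottle','spacer','tray','mat','cure_box','drawer','start','dish','tweezers']:
        print(c,l,[(round(d['conf'],2),np.round(d['centre'],3).tolist()) for d in models.spot_point(l,c)])
print(bot.observe()['clock'])
E
```

```text
pics
0.0 [ 0.21907002 -0.47666241  0.23052748] [-3.06748555e+00 -6.71126662e-01  5.20082944e-04] [0.11463291 0.3485196  0.07547024] 1.0026294829041724
scene splint [(0.67, [0.496, -0.32, 0.004]), (0.56, [0.434, -0.269, 0.007])]
scene bottle [(0.76, [0.426, -0.346, -0.001]), (0.51, [0.648, 0.244, -0.002])]
scene spacer [(0.82, [0.436, -0.269, 0.007]), (0.8, [0.325, -0.168, -0.002]), (0.51, [0.316, -0.343, -0.002])]
scene tray [(0.78, [0.464, -0.302, -0.002])]
scene mat [(0.59, [0.473, 0.317, -0.004]), (0.48, [0.694, 0.013, 0.124])]
scene cure_box [(0.81, [0.754, 0.018, 0.002])]
scene drawer [(0.91, [0.572, 0.013, 0.024])]
scene start [(0.67, [0.693, 0.014, 0.125])]
scene dish [(0.56, [0.504, 0.397, 0.001])]
scene tweezers [(0.4, [0.645, 0.244, 0.001])]
top splint [(0.77, [0.498, -0.317, 0.0])]
top bottle [(0.93, [0.426, -0.345, 0.005])]
top spacer [(0.88, [0.436, -0.27, -0.001]), (0.75, [0.32, -0.344, -0.001]), (0.6, [0.326, -0.172, 0.001]), (0.4, [0.501, 0.402, 0.004])]
top tray [(0.84, [0.468, -0.31, 0.003])]
top mat [(0.58, [0.471, 0.317, -0.002])]
top cure_box [(0.64, [0.753, 0.015, -0.0])]
top drawer [(0.78, [0.576, 0.018, 0.02])]
top start [(0.85, [0.692, 0.015, 0.123]), (0.69, [0.472, 0.318, -0.004])]
top dish [(0.61, [0.5, 0.402, 0.004])]
top tweezers [(0.52, [0.65, 0.245, 0.0]), (0.2, [0.472, 0.319, -0.001])]
1.1
```

View pics/scene0.png

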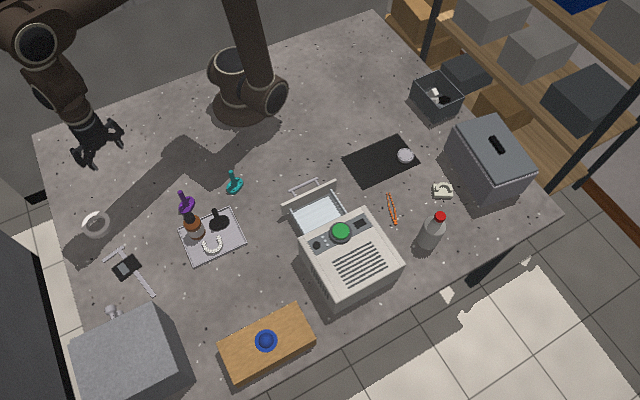

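View pics/top0.png

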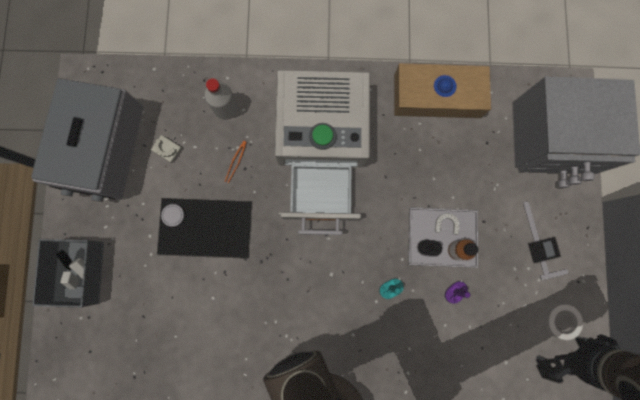

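Candidates (top picture):
- **Spacer:** black (431,247), turquoise (392,288) and purple (458,292). I choose the black one on the tray.
- **Splint:** white horseshoe on the tray (447,223) or the cream block (165,148). I choose the tray one.
- **Bottle:** amber (463,249) or the grey one with the red cap (217,95). I choose the amber one.
- **Button:** green (322,136) or blue (445,86). I choose the green one.

```bash
cat > h.py <<'E'
from plant import bot, grab_frame, camera_params, models
import cv2,numpy as np
from scipy.spatial.transform import Rotation as R
def cam(c):
    p=camera_params(c);return np.array(p['mtx']),p['k1'],cv2.Rodrigues(np.array(p['rvec'],float))[0],np.array(p['tvec'],float).ravel()
def toplane(px,z,C):
    K,k1,Rm,t=C
    d=np.array([k1,0,0,0,0.])
    u=cv2.undistortPoints(np.array(px,float).reshape(-1,1,2),K,d).reshape(-1,2)
    r=np.c_[u,np.ones(len(u))]@Rm; o=-Rm.T@t
    return (o+r*((z-o[2])/r[:,2])[:,None])[:,:2]
def proj(P,C):
    K,k1,Rm,t=C
    return cv2.projectPoints(np.array(P,float).reshape(-1,1,3),cv2.Rodrigues(Rm)[0],t,K,np.array([k1,0,0,0,0.]))[0].reshape(-1,2)
def jaw():
    s=bot.observe();M=R.from_rotvec(s['orientation']).as_matrix()
    return np.degrees(np.arctan2(M[1,1],M[0,1])),M
def rect(label,c,z,C,i=0):
    m=models.trace(label,c)
    if not m:return None
    m=m[i]['pixels'];ys,xs=np.nonzero(m)
    P=toplane(np.c_[xs,ys],z,C)
    return np.round(P.mean(0),4).tolist(),cv2.minAreaRect((P*1000).astype(np.float32))
E
python3 - <<'E'
from h import *
C=cam('wrist');o=-C[2].T@C[3];s=bot.observe();j,M=jaw()
print('jaw',j,'\n',M.round(3),'cam off in tool',M.T@(o-s['position']),'cam axes in tool\n',(M.T@C[2].T).round(3),C[0],C[1])
im=grab_frame('top');C=cam('top')
for l,z in [('tray',.012),('splint',.02),('mat',.003),('cure_box',.12),('drawer',.05),('spacer',.018),('dish',.016)]:
    print(l,rect(l,'top',z,C))
i=cv2.imread('pics/top0.png')[180:310,360:500];cv2.imwrite('pics/crop1.png',cv2.resize(i,None,fx=4,fy=4,interpolation=cv2.INTER_CUBIC))
E
```

```text
jaw -65.31567330343373 
 [[ 0.909  0.418  0.   ]
 [ 0.418 -0.909 -0.   ]
 [ 0.     0.    -1.   ]] cam off in tool [ 0.07700244  0.00039    -0.14199505] cam axes in tool
 [[-0.    -0.956 -0.294]
 [ 1.     0.    -0.001]
 [ 0.001 -0.294  0.956]] [[342.83239923   0.         316.07528762]
 [  0.         342.83239923 200.53514548]
 [  0.           0.           1.        ]] -0.04657617629567249
tray ([0.4672, -0.301], ((460.91754150390625, -307.5400085449219), (182.44656372070312, 150.15701293945312), 88.72422790527344))
splint ([0.6742, 0.2292], ((651.4826049804688, 238.8498992919922), (17.89590835571289, 111.99507904052734), 66.27719116210938))
mat ([0.4695, 0.3089], ((473.0482177734375, 316.77264404296875), (240.73255920410156, 151.59791564941406), 89.2002182006836))
cure_box ([0.6831, 0.0159], ((659.78271484375, 15.030426025390625), (408.5616760253906, 228.39544677734375), 0.22142603993415833))
drawer ([0.5547, 0.0146], ((547.2671508789062, 14.935409545898438), (179.76296997070312, 200.31137084960938), 1.2499033212661743))
spacer ([0.3257, -0.1701], ((325.52728271484375, -170.5198211669922), (43.865116119384766, 64.5997543334961), 27.051347732543945))
dish ([0.5029, 0.399], ((503.9078674316406, 398.6630554199219), (56.446407318115234, 57.8226203918457), 47.50625991821289))
```

View pics/crop1.png

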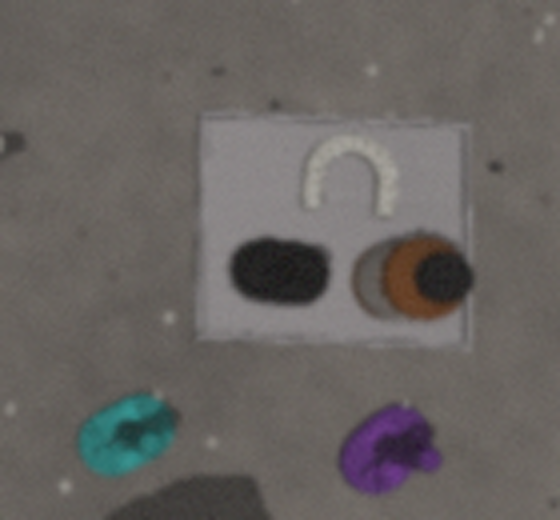

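The crop shows the tray with the white splint, arch up (350,175), legs ending at (313,210) and (385,214). The black spacer is at (280,270) and the amber bottle at (420,275). The purple and turquoise look-alikes are off the tray. I'll go for a closer wrist look.

Request:
{"name": "send_rows", "arguments": {
  "series": "231 107 40 0 0 1.14;231 107 40 0 0 1.14;231 107 40 0 0 1.14;231 107 40 0 0 1.14;231 107 40 0 0 1.14;231 107 40 0 0 1.14;231 107 40 0 0 1.14;231 107 40 0 0 1.14;231 107 40 0 0 1.14",
  "gripper": 0
}}

```text
clock: 2.62
position: [0.4499, -0.3702, 0.2713]
orientation: [2.224, 2.219, -0.0]
contact_force: [-0.7, 0.6, 0.4]
grip_width: 0.999
```

```bash
python3 - <<'E'
from h import *
s=bot.observe();print(s['clock'],s['position'],jaw()[0],s['contact_force'])
C=cam('wrist');im=grab_frame('wrist');cv2.imwrite('pics/w1.png',im[:,:,::-1])
for l in ['splint','bottle','spacer']:
    print(l,[(round(d['conf'],2),np.round(d['centre'],4).tolist()) for d in models.spot_point(l,'wrist')])
for l,z in [('tray',.012),('splint',.02)]:
    print(l,rect(l,'wrist',z,C))
E
```

```text
2.625 [ 0.44994036 -0.37020531  0.27134254] -0.1283147847869955 [-0.73454003  0.64480583  0.3780765 ]
splint [(0.67, [0.4981, -0.3201, 0.0033])]
bottle [(0.87, [0.4284, -0.3455, 0.0046])]
spacer [(0.81, [0.429, -0.2752, 0.0002]), (0.75, [0.319, -0.3414, 0.0009])]
tray None
splint ([0.5012, -0.3172], ((499.2271728515625, -316.9908447265625), (59.85712432861328, 51.47536849975586), 86.54342651367188))
```

View pics/w1.png

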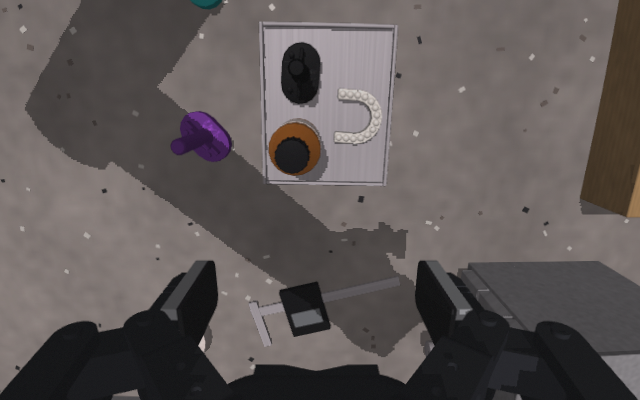

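The wrist view shows the cap top at (292,154), the stem top near (297,67) and the splint leg ends at (338,94) and (335,138). The tray corners are (262,23), (397,26), (384,185) and (263,183).

```bash
python3 - <<'E'
from h import *
C=cam('wrist')
im=cv2.imread('pics/w1.png')
print('cap',toplane([[292,154]],.120,C).round(4),'stem',toplane([[297,67]],.099,C).round(4))
c=toplane([[262,23],[397,26],[384,185],[263,183]],.012,C);print('tray',c.round(4).tolist(),c.mean(0))
a=c[0]-c[3];b=c[1]-c[2];print(np.degrees(np.arctan2(-a[0],a[1])),np.degrees(np.arctan2(-b[0],b[1])),[np.degrees(np.arctan2(*(v[::-1]))) for v in (c[1]-c[0],c[2]-c[3])])
print('legs',toplane([[338,94],[335,138]],.02,C).round(4))
for l,z in [('bottle',.1),('spacer',.018)]:
    m=models.trace(l,'wrist')[0]['pixels'];ys,xs=np.nonzero(m);print(l,xs.min(),xs.max(),ys.min(),ys.max(),rect(l,'wrist',z,C))
# splint principal orientation refine
m=models.trace('splint','wrist')[0]['pixels'];ys,xs=np.nonzero(m);P=toplane(np.c_[xs,ys],.02,C)*1000
w,v=np.linalg.eigh(np.cov(P.T));print('splint axes',w,np.degrees(np.arctan2(v[1],v[0])))
cr=im[10:200,250:410];cv2.imwrite('pics/crop2.png',cv2.resize(cr,None,fx=3.1,fy=3.1,interpolation=cv2.INTER_CUBIC))
E
```

```text
cap [[ 0.4314 -0.3427]] stem [[ 0.4357 -0.2706]]
tray [[0.3944, -0.219], [0.5391, -0.2218], [0.5343, -0.3981], [0.388, -0.3955]] [ 0.46393659 -0.30862706]
-2.05756625052673 -1.5508810109884885 [np.float64(-1.1121575909253922), np.float64(-1.0075434590300965)]
legs [[ 0.4763 -0.2926]
 [ 0.4737 -0.3408]]
bottle 269 321 118 174 ([0.4333, -0.3394], ((432.73736572265625, -339.2077331542969), (51.137393951416016, 47.80713653564453), 89.89522552490234))
spacer 171 232 110 161 ([0.3218, -0.3396], ((322.68426513671875, -343.19854736328125), (60.399566650390625, 63.874610900878906), 59.964839935302734))
splint axes [208.16972739 385.19572702] [176.75087751  86.75087751]
```

View pics/crop2.png

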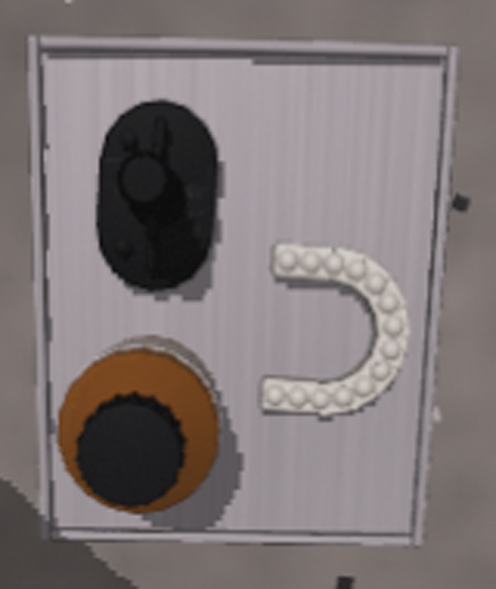

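The crop confirms cap centre near full-image (292,155), stem top near (296,68), splint yaw about −3°, and its arch towards tray +x. I'll grasp the bottle first, by the cap with jaws along x.

Request:
{"name": "send_rows", "arguments": {
  "series": "-20 26 -60 0 0 0;-20 26 -110 0 0 0;-20 26 -150 0 0 0;-20 26 -182 0 0 0;-20 26 -182 0 0 0;-20 26 -182 0 0 0"
}}

```text
clock: 3.92
position: [0.4308, -0.3445, 0.0907]
orientation: [2.22, 2.22, 0.0]
contact_force: [-0.3, -1.1, 0.9]
grip_width: 1.002
```

Request:
{"name": "send_rows", "arguments": {
  "series": "0 0 0 0 0 0;0 0 0 0 0 0;0 0 0 0 0 0;0 0 0 0 0 0;0 0 0 0 0 0;0 0 0 0 0 0;0 0 0 0 0 0",
  "gripper": 1
}}

```text
clock: 4.8
position: [0.4299, -0.3444, 0.0902]
orientation: [2.221, 2.221, -0.002]
contact_force: [-2.5, 1.9, 5.0]
grip_width: 0.332
```

Request:
{"name": "send_rows", "arguments": {
  "series": "0 0 30 0 0 0;0 0 60 0 0 0;0 0 100 0 0 0;3 40 100 0 0 0;3 90 100 0 0 0;5 140 100 0 0 0;5 190 100 0 0 0;5 240 100 0 0 0;5 290 100 0 0 0;5 340 100 0 0 0;5 390 100 0 0 0;5 440 100 0 0 0"
}}

```text
clock: 6.3
position: [0.4348, 0.0975, 0.1893]
orientation: [2.221, 2.221, 0.0]
contact_force: [0.7, -0.8, -1.9]
grip_width: 0.331
```

Request:
{"name": "send_rows", "arguments": {
  "series": "5 50 0 0 0 0;5 100 0 0 0 0;5 126 0 0 0 0;5 136 0 0 0 0;5 136 -40 0 0 0;5 136 -80 0 0 0;5 136 -94 0 0 0;5 136 -98 0 0 0;5 136 -100 0 0 0;5 136 -100 0 0 0;5 136 -100 0 0 0"
}}

```text
clock: 7.68
position: [0.4408, 0.2322, 0.0902]
orientation: [2.221, 2.221, 0.002]
contact_force: [0.5, 0.2, -1.7]
grip_width: 0.333
```

Request:
{"name": "send_rows", "arguments": {
  "series": "0 0 -1 0 0 0;0 0 -1 0 0 0"
}}

```text
clock: 7.92
position: [0.4406, 0.2323, 0.0892]
orientation: [2.221, 2.221, 0.002]
contact_force: [-1.7, -0.2, 4.7]
grip_width: 0.334
```

Request:
{"name": "send_rows", "arguments": {
  "series": "0 0 0 0 0 0;0 0 0 0 0 0;0 0 0 0 0 0;0 0 0 0 0 0;0 0 25 0 0 0;0 0 80 0 0 0;0 -50 100 0 0 0;0 -110 100 0 0 0;0 -170 100 0 0 0;0 -230 100 0 0 0;0 -290 100 0 0 0;0 -350 100 0 0 0",
  "gripper": 0
}}

```text
clock: 9.43
position: [0.44, -0.12, 0.1885]
orientation: [2.221, 2.221, 0.001]
contact_force: [0.5, 0.4, -0.4]
grip_width: 0.996
```

Request:
{"name": "send_rows", "arguments": {
  "series": "-5 -60 0 0 0 0;-5 -120 0 0 0 0;-5 -150 0 0 0 0;-5 -153 0 0 0 0;-5 -153 0 0 0 0"
}}

```text
clock: 10.05
position: [0.4351, -0.2706, 0.1881]
orientation: [-2.221, -2.221, -0.0]
contact_force: [-0.8, 0.4, -0.4]
grip_width: 1.001
```

```bash
python3 - <<'E'
from h import *
s=bot.observe();print(s['clock'],s['position'],jaw()[0],s['contact_force'],s['grip_width'])
C=cam('wrist');im=grab_frame('wrist');cv2.imwrite('pics/w2.png',im[:,:,::-1])
print([(round(d['conf'],2),np.round(d['centre'],4).tolist()) for d in models.spot_point('spacer','wrist')],proj([[.435,-.271,.099]],C))
grab_frame('top');print([(round(d['conf'],2),np.round(d['centre'],4).tolist()) for d in models.spot_point('bottle','top')])
E
```

```text
10.05 [ 0.43506564 -0.2706065   0.18812292] -0.014210921501588133 [-0.76502688  0.36236773 -0.39159384] 1.0007905315637737
[(0.91, [0.3257, -0.1682, -0.002]), (0.81, [0.432, -0.2755, 0.0038]), (0.59, [0.3209, -0.3399, 0.0047])] [[313.21432563 207.35840788]]
[(0.64, [0.4406, 0.2324, 0.0024])]
```

View pics/w2.png

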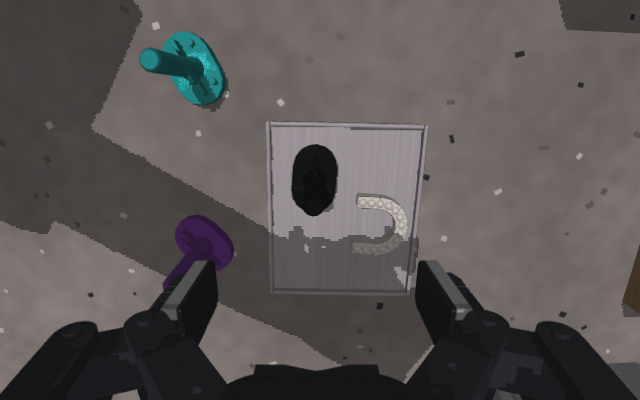

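The picture shows the stem top near (313,207), matching the projection. Bottle is on the mat at (0.4406, 0.2324). I'll descend onto the stem.

Request:
{"name": "send_rows", "arguments": {
  "series": "0 -1 -50 0 0 0;0 -1 -100 0 0 0;0 -1 -127 0 0 0;0 -1 -127 0 0 0;0 -1 -127 0 0 0"
}}

```text
clock: 10.88
position: [0.4361, -0.272, 0.0627]
orientation: [2.219, 2.221, 0.001]
contact_force: [0.1, -0.8, 0.8]
grip_width: 0.998
```

Request:
{"name": "send_rows", "arguments": {
  "series": "0 0 0 0 0 0;0 0 0 0 0 0;0 0 0 0 0 0;0 0 0 0 0 0;0 0 0 0 0 0;0 0 0 0 0 0;0 0 0 0 0 0;0 0 0 0 0 0",
  "gripper": 1
}}

```text
clock: 11.88
position: [0.4352, -0.272, 0.0613]
orientation: [-2.221, -2.221, 0.0]
contact_force: [-1.1, -0.6, 1.7]
grip_width: 0.171
```

Request:
{"name": "send_rows", "arguments": {
  "series": "0 0 30 0 0 0;0 0 70 0 0 0;0 0 110 0 0 0;0 40 110 0 0 0;0 90 110 0 0 0;0 140 110 0 0 0;0 190 110 0 0 0;0 240 110 0 0 0;0 290 110 0 0 0;0 340 110 0 0 0;0 390 110 0 0 0;0 440 110 0 0 0"
}}

```text
clock: 13.38
position: [0.4349, 0.1697, 0.1711]
orientation: [2.221, 2.222, 0.0]
contact_force: [0.1, 0.3, -2.0]
grip_width: 0.172
```

The spacer's plate bottom is now about 114 mm up, lower than the bottle's 119 mm top, so I'll rise before crossing over it.

Request:
{"name": "send_rows", "arguments": {
  "series": "0 0 45 0 0 0;0 0 45 0 0 0;0 50 45 0 0 0;0 100 45 0 0 0;0 144 45 0 0 0;0 154 45 0 0 0;0 154 0 0 0 0;0 154 -50 0 0 0;0 154 -90 0 0 0;0 154 -106 0 0 0;0 154 -111 0 0 0;0 154 -111 0 0 0"
}}

```text
clock: 14.88
position: [0.4359, 0.322, 0.0616]
orientation: [2.222, 2.221, 0.003]
contact_force: [1.5, -0.4, -1.6]
grip_width: 0.171
```

Request:
{"name": "send_rows", "arguments": {
  "series": "0 0 0 0 0 0;0 0 0 0 0 0;0 0 0 0 0 0;0 0 0 0 0 0;0 0 0 0 0 0;0 0 30 0 0 0;0 0 80 0 0 0;0 0 130 0 0 0;5 -50 130 0 0 0.1;10 -110 130 0 0 0.25;10 -170 130 0 0 0.4;10 -230 130 0 0 0.55",
  "gripper": 0
}}

```text
clock: 16.38
position: [0.445, 0.0904, 0.1904]
orientation: [1.527, 2.745, 0.0]
contact_force: [2.3, 0.3, -0.1]
grip_width: 0.999
```

Request:
{"name": "send_rows", "arguments": {
  "series": "10 -60 0 0 0 0.16;20 -120 0 0 0 0.32;30 -180 0 0 0 0.48;40 -240 0 0 0 0.64;40 -300 0 0 0 0.8;40 -360 0 0 0 0.965;40 -400 0 0 0 0.965;40 -409 0 0 0 0.965;40 -409 0 0 0 0.965"
}}

```text
clock: 17.5
position: [0.485, -0.317, 0.1899]
orientation: [-0.09, -3.14, -0.001]
contact_force: [-0.1, 0.1, -0.3]
grip_width: 1.002
```

```bash
python3 - <<'E'
from h import *
s=bot.observe();print(s['clock'],s['position'],jaw()[0],s['qpos'],s['contact_force'],s['grip_width'])
C=cam('wrist');im=grab_frame('wrist');cv2.imwrite('pics/w3.png',im[:,:,::-1])
print([(round(d['conf'],2),np.round(d['centre'],4).tolist()) for d in models.spot_point('splint','wrist')])
print(rect('splint','wrist',.0205,C))
m=models.trace('splint','wrist')[0]['pixels'];ys,xs=np.nonzero(m);P=toplane(np.c_[xs,ys],.02,C)*1000
w,v=np.linalg.eigh(np.cov(P.T));print('splint axes',w,np.degrees(np.arctan2(v[1],v[0])))
grab_frame('top')
for l in('bottle','spacer'):print([(round(d['conf'],2),np.round(d['centre'],4).tolist()) for d in models.spot_point(l,'top')])
E
```

```text
17.5 [ 0.48498588 -0.31703582  0.18988258] 86.72455481051189 [-5.79165237e-01  2.32348882e-01 -1.45523907e-03  1.33797865e+00
  3.77573471e-04 -5.21998393e-01] [-0.07533119  0.13786836 -0.27196376] 1.002002241065446
[(0.92, [0.4987, -0.3192, 0.0033])]
([0.4995, -0.3177], ((497.212890625, -317.2978210449219), (59.3607063293457, 52.35935974121094), 85.18232727050781))
splint axes [219.98272348 391.1928433 ] [173.40825335  83.40825335]
[(0.76, [0.4393, 0.2314, 0.0031])]
[(0.93, [0.4355, 0.3224, 0.0008]), (0.81, [0.3197, -0.3414, -0.0012]), (0.55, [0.7526, 0.0149, 0.0009]), (0.54, [0.3278, -0.1719, -0.0003])]
```

View pics/w3.png

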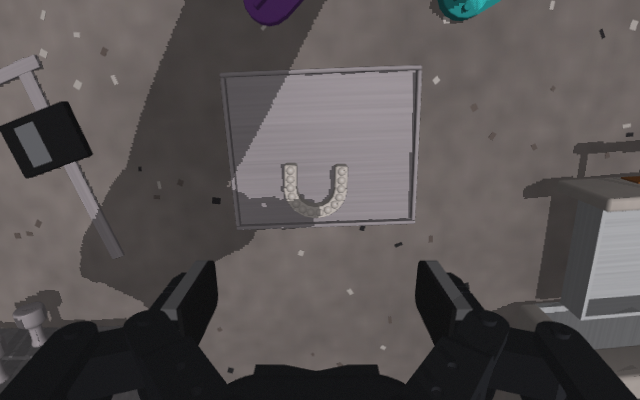

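The splint's legs are at (290,175) and (341,175), inside the jaws' span and clear of the rim. The bottle and spacer stand on the mat. I'll descend.

Request:
{"name": "send_rows", "arguments": {
  "series": "-2 0 -50 0 0 -0.02;-2 0 -100 0 0 -0.02;-2 0 -145 0 0 -0.02;-2 0 -170 0 0 -0.02;-2 0 -186 0 0 -0.02;-2 0 -186 0 0 -0.02;-2 0 -186 0 0 -0.02"
}}

```text
clock: 18.73
position: [0.4841, -0.3174, 0.0056]
orientation: [0.119, 3.138, -0.002]
contact_force: [0.1, 0.7, -0.2]
grip_width: 0.998
```

Request:
{"name": "send_rows", "arguments": {
  "series": "0 0 0 0 0 0;0 0 0 0 0 0;0 0 0 0 0 0;0 0 0 0 0 0;0 0 0 0 0 0;0 0 0 0 0 0",
  "gripper": 1
}}

```text
clock: 19.48
position: [0.484, -0.3175, 0.0059]
orientation: [0.119, 3.137, -0.002]
contact_force: [-1.2, 0.5, 5.9]
grip_width: 0.681
```

Request:
{"name": "send_rows", "arguments": {
  "series": "0 0 20 0 0 0;0 0 60 0 0 0;0 0 110 0 0 0;0 0 110 0 0 0"
}}

```text
clock: 19.98
position: [0.4856, -0.3185, 0.1194]
orientation: [0.119, 3.132, -0.007]
contact_force: [0.6, 0.2, 0.4]
grip_width: 0.683
```

```bash
python3 - <<'E'
from h import *
s=bot.observe();print(s['clock'],s['position'],jaw()[0],s['contact_force'],s['grip_width'])
C=cam('wrist');im=grab_frame('wrist');cv2.imwrite('pics/w4.png',im[:,:,::-1])
print([(round(d['conf'],2),np.round(d['centre'],4).tolist()) for d in models.spot_point('splint','wrist')])
grab_frame('top');C=cam('top')
m=models.trace('drawer','top')[0]['pixels'].astype(np.uint8)*255
cv2.imwrite('pics/dtop.png',m)
print(rect('drawer','top',.05,C),[(np.round(d['centre'],4).tolist()) for d in models.spot_point('drawer','top')])
E
```

```text
19.975 [ 0.48556638 -0.3185383   0.1193626 ] 85.63874058986787 [0.60142003 0.16527406 0.4381298 ] 0.6834922886306116
[]
([0.5559, 0.015], ((547.81005859375, 14.123039245605469), (200.43968200683594, 176.8612518310547), 89.95643615722656)) [[0.5746, 0.0157, 0.0182], [0.7478, 0.0142, -0.0]]
```

View pics/w4.png

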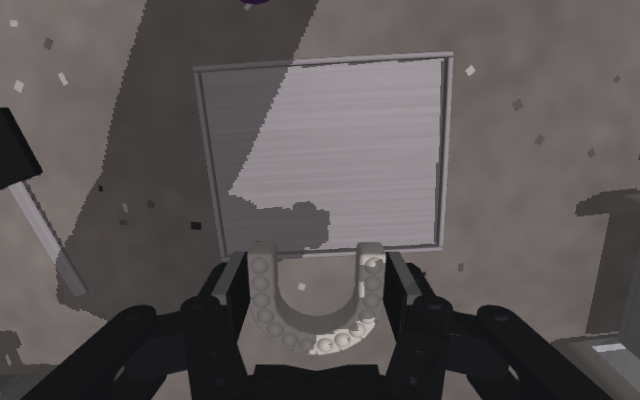

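Splint is held level by both legs, with bumps up: legs at (262,250) and (370,250), opening 0.68 × 85 ≈ 58 mm. Next is the drawer.

Request:
{"name": "send_rows", "arguments": {
  "series": "20 60 0 0 0 0.02;40 120 0 0 0 0.04;55 180 0 0 0 0.06;72 240 0 0 0 0.075;72 300 0 0 0 0.075;72 328 0 0 0 0.075;72 332 0 0 0 0.075;72 332 0 0 0 0.075"
}}

```text
clock: 21.28
position: [0.5549, 0.0148, 0.1136]
orientation: [-0.001, -3.14, 0.001]
contact_force: [0.5, 0.3, -0.5]
grip_width: 0.677
```

```bash
python3 - <<'E'
from h import *
s=bot.observe();print(s['clock'],s['position'],jaw()[0],s['contact_force'],s['grip_width'])
C=cam('wrist');im=grab_frame('wrist');cv2.imwrite('pics/w5.png',im[:,:,::-1])
for l in['drawer','start','cure_box']:print([(round(d['conf'],2),np.round(d['centre'],4).tolist()) for d in models.spot_point(l,'wrist')])
E
```

```text
21.275 [0.55488782 0.01482497 0.11363404] 89.9620976508878 [ 0.46602245  0.31834651 -0.53855413] 0.6768240128593614
[(0.95, [0.5753, 0.0176, 0.0222])]
[]
[]
```

View pics/w5.png

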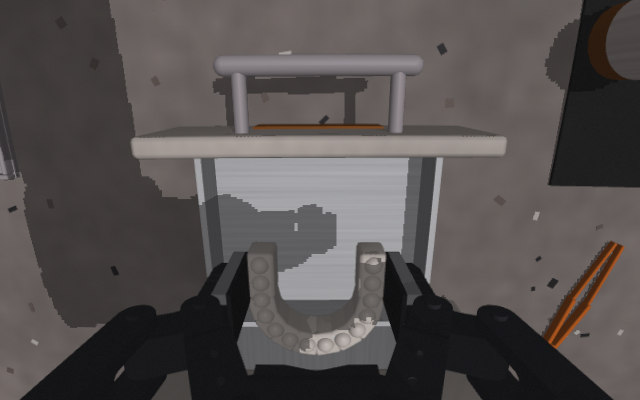

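The drawer is directly under and parallel: panel at row 147, inner walls at columns 210 and 430, splint at columns 248–383. I'll lower it.

Request:
{"name": "send_rows", "arguments": {
  "series": "0 0 -40 0 0 0;0 0 -75 0 0 0;0 0 -86 0 0 0;0 0 -89 0 0 0;0 0 -90 0 0 0;0 0 -90 0 0 0;0 0 -90 0 0 0"
}}

```text
clock: 22.35
position: [0.5558, 0.0151, 0.0251]
orientation: [0.001, 3.14, 0.0]
contact_force: [0.3, 0.4, -1.1]
grip_width: 0.682
```

Request:
{"name": "send_rows", "arguments": {
  "series": "0 0 -1 0 0 0;0 0 -2 0 0 0;0 0 -2 0 0 0"
}}

```text
clock: 22.72
position: [0.5565, 0.0151, 0.0239]
orientation: [0.001, 3.139, -0.0]
contact_force: [-0.3, 0.3, 7.5]
grip_width: 0.681
```

Request:
{"name": "send_rows", "arguments": {
  "series": "0 0 0 0 0 0;0 0 0 0 0 0;0 0 0 0 0 0;0 0 0 0 0 0;0 0 30 0 0 0;0 0 80 0 0 0;0 0 130 0 0 0;-40 0 148 0 0 0;-40 0 148 0 0 0",
  "gripper": 0
}}

```text
clock: 23.85
position: [0.5145, 0.0151, 0.1725]
orientation: [0.001, 3.139, 0.0]
contact_force: [1.0, 0.3, -0.3]
grip_width: 1.0
```

```bash
python3 - <<'E'
from h import *
s=bot.observe();print(s['clock'],s['position'],jaw()[0],s['contact_force'],s['grip_width'])
C=cam('wrist');im=grab_frame('wrist');cv2.imwrite('pics/w6.png',im[:,:,::-1])
for l in['drawer','start','splint']:print([(round(d['conf'],2),np.round(d['centre'],4).tolist()) for d in models.spot_point(l,'wrist')])
E
```

```text
23.85 [0.51451943 0.01507593 0.17251712] 89.95033040314387 [ 1.02250105  0.34533497 -0.31874585] 1.0002062274015304
[(0.76, [0.5746, 0.0184, 0.0207])]
[]
[(0.95, [0.5729, 0.0152, 0.0201])]
```

View pics/w6.png

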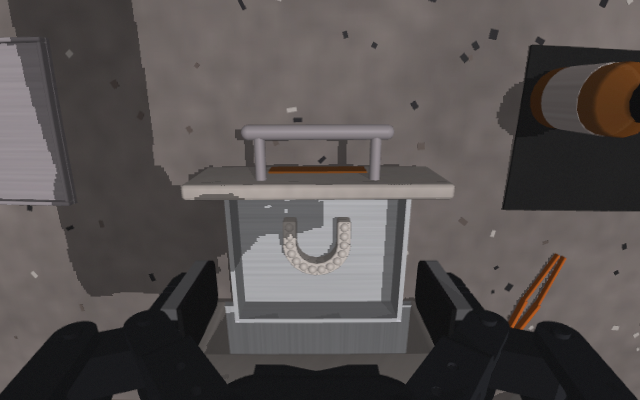

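Splint lies flat, right way up, near (317,245) in the middle of the drawer. Next I'll close the gripper, go in front of the handle and push.

Request:
{"name": "send_rows", "arguments": {
  "series": "-50 1 0 0 0 0;-100 1 0 0 0 0;-100 1 -20 0 0 0;-100 1 -70 0 0 0;-100 1 -120 0 0 0;-100 1 -138 0 0 0;-100 1 -138 0 0 0;-100 1 -138 0 0 0",
  "gripper": 1
}}

```text
clock: 25.05
position: [0.4159, 0.0161, 0.0328]
orientation: [0.002, 3.141, 0.0]
contact_force: [0.2, -0.7, 0.5]
grip_width: 0.001
```

Request:
{"name": "send_rows", "arguments": {
  "series": "15 0 0 0 0 0;30 0 0 0 0 0;40 0 0 0 0 0;55 0 0 0 0 0;70 0 0 0 0 0;85 0 0 0 0 0;100 0 0 0 0 0;115 0 0 0 0 0;130 0 0 0 0 0;140 0 0 0 0 0;145 0 0 0 0 0;145 0 0 0 0 0"
}}

```text
clock: 26.55
position: [0.5608, 0.0158, 0.0323]
orientation: [0.002, 3.141, -0.001]
contact_force: [0.7, -0.3, 0.5]
grip_width: 0.0
```

Request:
{"name": "send_rows", "arguments": {
  "series": "4 0 0 0 0 0;8 0 0 0 0 0;12 0 0 0 0 0;14 0 0 0 0 0;14 0 0 0 0 0"
}}

```text
clock: 27.18
position: [0.5747, 0.0161, 0.0324]
orientation: [0.002, 3.141, 0.0]
contact_force: [-0.1, -0.3, -0.2]
grip_width: -0.001
```

Request:
{"name": "send_rows", "arguments": {
  "series": "2 0 0 0 0 0;4 0 0 0 0 0;4 0 0 0 0 0"
}}

```text
clock: 27.55
position: [0.5785, 0.0161, 0.0323]
orientation: [0.001, 3.141, 0.0]
contact_force: [0.2, -0.3, -0.7]
grip_width: -0.001
```

```bash
python3 - <<'E'
from h import *
s=bot.observe();print(s['clock'],s['position'],s['contact_force'])
im=grab_frame('top');cv2.imwrite('pics/t7.png',cv2.resize(im[50:260,240:420,::-1],None,fx=2.8,fy=2.8,interpolation=cv2.INTER_CUBIC))
for l in['drawer','start','cure_box']:print([(round(d['conf'],2),np.round(d['centre'],4).tolist()) for d in models.spot_point(l,'top')])
E
```

```text
27.55 [0.5785298  0.01611773 0.03233901] [ 0.19590957 -0.25009601 -0.67517438]
[]
[]
[(0.64, [0.7511, 0.0147, 0.0002])]
```

View pics/t7.png

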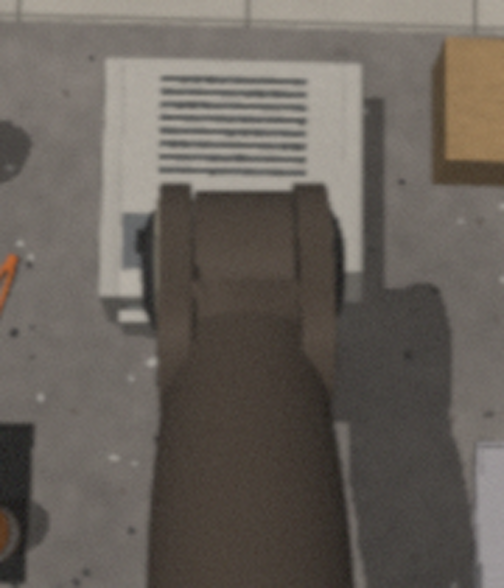

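The drawer is nearly in, with the panel edge at (130,316). I'll press on in small steps until the force rises.

Request:
{"name": "send_rows", "arguments": {
  "series": "2 0 0 0 0 0;4 0 0 0 0 0;4 0 0 0 0 0"
}}

```text
clock: 28.12
position: [0.5796, 0.0161, 0.0322]
orientation: [-0.001, -3.137, -0.0]
contact_force: [-11.0, 0.4, 7.1]
grip_width: 0.003
```

Request:
{"name": "send_rows", "arguments": {
  "series": "2 0 0 0 0 0;4 0 0 0 0 0;4 0 0 0 0 0"
}}

```text
clock: 28.5
position: [0.5797, 0.0161, 0.0321]
orientation: [-0.001, -3.13, -0.0]
contact_force: [-24.3, 0.1, 18.3]
grip_width: -0.001
```

The drawer is firmly shut: position stalls at 0.5797 with the force climbing. I'll retreat and press the button.

Request:
{"name": "send_rows", "arguments": {
  "series": "-20 0 0 0 0 0;-60 0 0 0 0 0;-60 0 60 0 0 0;-60 0 120 0 0 0;-60 0 160 0 0 0;0 -1 160 0 0 0;60 -1 160 0 0 0;106 -1 160 0 0 0;106 -1 160 0 0 0;106 -1 130 0 0 0;106 -1 120 0 0 0;106 -1 120 0 0 0"
}}

```text
clock: 30.0
position: [0.6912, 0.015, 0.1522]
orientation: [-0.002, -3.14, 0.0]
contact_force: [0.3, -0.6, 0.8]
grip_width: -0.004
```

Request:
{"name": "send_rows", "arguments": {
  "series": "0 0 -5 0 0 0;0 0 -10 0 0 0;0 0 -14 0 0 0;0 0 -17 0 0 0;0 0 -18 0 0 0;0 0 -18 0 0 0"
}}

```text
clock: 30.75
position: [0.6925, 0.0151, 0.136]
orientation: [0.002, 3.14, 0.0]
contact_force: [-2.5, -0.1, 8.6]
grip_width: 0.001
```

Request:
{"name": "send_rows", "arguments": {
  "series": "0 0 -2 0 0 0;0 0 -2 0 0 0;0 0 -2 0 0 0"
}}

```text
clock: 31.12
position: [0.6926, 0.0151, 0.1359]
orientation: [0.001, 3.138, 0.0]
contact_force: [-5.9, 0.4, 17.5]
grip_width: 0.002
```

Request:
{"name": "send_rows", "arguments": {
  "series": "0 0 20 0 0 0;0 0 70 0 0 0;-50 0 100 0 0 0;-110 0 100 0 0 0;-150 20 100 0 0 -0.18;-150 20 100 0 0 -0.36;-150 20 100 0 0 -0.54;-150 20 100 0 0 -0.54",
  "gripper": 0
}}

```text
clock: 32.12
position: [0.542, 0.0351, 0.2322]
orientation: [-0.836, -3.028, 0.0]
contact_force: [-0.7, -1.4, -0.1]
grip_width: 1.002
```

```bash
python3 - <<'E'
from h import *
s=bot.observe();print(s['clock'],s['position'],s['contact_force'],jaw()[0])
im=grab_frame('scene');cv2.imwrite('pics/s8.png',im[:,:,::-1])
for l in['drawer','start','bottle','spacer']:print([(round(d['conf'],2),np.round(d['centre'],4).tolist()) for d in models.spot_point(l,'scene')])
E
```

```text
32.125 [0.54204404 0.03510102 0.23221445] [-0.71898807 -1.40254659 -0.14058345] 59.1195656504703
[]
[(0.75, [0.6926, 0.0157, 0.125])]
[(0.58, [0.4408, 0.2288, -0.0007])]
[(0.68, [0.3213, -0.3404, -0.0036]), (0.66, [0.4379, 0.3225, 0.0073])]
```

View pics/s8.png

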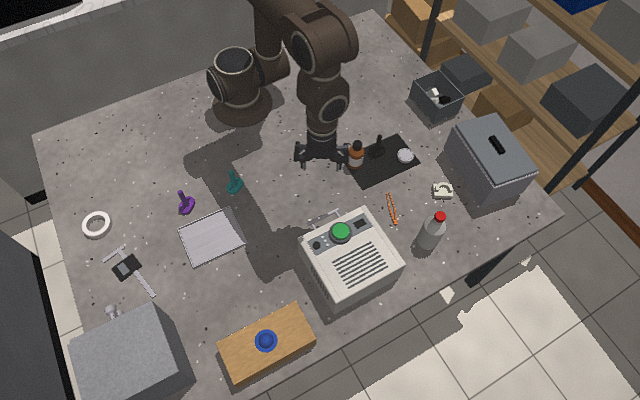

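The picture shows the drawer shut, handle close to the box front (325,215), green button up at (340,231), and both things upright on the mat. Now I'll fetch the spacer.

Request:
{"name": "send_rows", "arguments": {
  "series": "-20 50 0 0 0 -0.17;-40 100 0 0 0 -0.34;-60 150 0 0 0 -0.51;-80 200 0 0 0 -0.69;-107 250 0 0 0 -0.86;-107 287 0 0 0 -1.03;-107 287 0 0 0 -1.03;-107 287 -50 0 0 -1.03;-107 287 -100 0 0 -1.03;-107 287 -150 0 0 -1.03;-107 287 -172 0 0 -1.03;-107 287 -172 0 0 -1.03"
}}

```text
clock: 33.88
position: [0.4343, 0.3202, 0.0585]
orientation: [-2.22, -2.222, 0.007]
contact_force: [-0.2, 0.7, 1.0]
grip_width: 1.0
```

Request:
{"name": "send_rows", "arguments": {
  "series": "0 0 0 0 0 0;0 0 0 0 0 0;0 0 0 0 0 0;0 0 0 0 0 0;0 0 0 0 0 0;0 0 0 0 0 0;0 0 0 0 0 0;0 0 0 0 0 0",
  "gripper": 1
}}

```text
clock: 34.88
position: [0.4358, 0.3223, 0.061]
orientation: [2.221, 2.221, 0.002]
contact_force: [0.3, -0.4, 5.0]
grip_width: 0.171
```

Request:
{"name": "send_rows", "arguments": {
  "series": "0 0 40 0 0 0;0 0 80 0 0 0;0 0 120 0 0 0;0 0 155 0 0 0;0 0 155 0 0 0;0 -50 155 0 0 0;0 -100 155 0 0 0;0 -150 155 0 0 0;0 -200 155 0 0 0;0 -250 155 0 0 0;0 -300 155 0 0 0;0 -350 155 0 0 0"
}}

```text
clock: 36.38
position: [0.4341, -0.0293, 0.2134]
orientation: [-2.22, -2.22, 0.003]
contact_force: [1.4, 0.5, -1.3]
grip_width: 0.174
```

Request:
{"name": "send_rows", "arguments": {
  "series": "0 -50 0 0 0 0;0 -100 0 0 0 0;0 -150 0 0 0 0;0 -200 0 0 0 0;0 -235 0 0 0 0;0 -244 0 0 0 0;0 -244 -50 0 0 0;0 -244 -100 0 0 0;0 -244 -140 0 0 0;0 -244 -150 0 0 0;0 -244 -153 0 0 0;0 -244 -153 0 0 0"
}}

```text
clock: 37.88
position: [0.4359, -0.272, 0.0633]
orientation: [2.22, 2.221, 0.001]
contact_force: [-0.3, 0.1, -0.9]
grip_width: 0.171
```

Request:
{"name": "send_rows", "arguments": {
  "series": "0 0 -1 0 0 0;0 0 -1 0 0 0;0 0 -1 0 0 0"
}}

```text
clock: 38.25
position: [0.4358, -0.2723, 0.062]
orientation: [2.221, 2.22, 0.001]
contact_force: [0.6, -0.6, 2.4]
grip_width: 0.175
```

Request:
{"name": "send_rows", "arguments": {
  "series": "0 0 0 0 0 0;0 0 0 0 0 0;0 0 0 0 0 0;0 0 0 0 0 0;0 0 0 0 0 0;0 0 40 0 0 0;0 0 90 0 0 0;0 0 130 0 0 0;5 60 130 0 0 0;5 120 130 0 0 0;5 180 130 0 0 0;5 240 130 0 0 0",
  "gripper": 0
}}

```text
clock: 39.75
position: [0.44, -0.0303, 0.1915]
orientation: [2.222, 2.22, 0.001]
contact_force: [1.6, 0.7, 0.3]
grip_width: 1.001
```

Request:
{"name": "send_rows", "arguments": {
  "series": "0 60 0 0 0 0;0 120 0 0 0 0;0 180 0 0 0 0;0 230 0 0 0 0;0 260 0 0 0 0;0 264 0 0 0 0;0 264 -40 0 0 0;0 264 -80 0 0 0;0 264 -103 0 0 0;0 264 -103 0 0 0;0 264 -103 0 0 0"
}}

```text
clock: 41.12
position: [0.4408, 0.2318, 0.0894]
orientation: [2.222, 2.22, 0.002]
contact_force: [-0.3, -0.5, 0.6]
grip_width: 1.002
```

Request:
{"name": "send_rows", "arguments": {
  "series": "0 0 0 0 0 0;0 0 0 0 0 0;0 0 0 0 0 0;0 0 0 0 0 0;0 0 0 0 0 0;0 0 0 0 0 0;0 0 0 0 0 0",
  "gripper": 1
}}

```text
clock: 42.0
position: [0.4404, 0.2322, 0.0889]
orientation: [2.221, 2.221, 0.001]
contact_force: [-2.0, -0.5, 4.9]
grip_width: 0.335
```

```bash
python3 - <<'E'
from h import *
print(bot.observe()['clock'])
grab_frame('top')
for l in('bottle','spacer'):print([(round(d['conf'],2),np.round(d['centre'],4).tolist()) for d in models.spot_point(l,'top')])
E
```

```text
42.0
[(0.47, [0.4392, 0.2314, 0.0011])]
[(0.76, [0.434, -0.2726, 0.0013]), (0.75, [0.3199, -0.3435, -0.0025]), (0.56, [0.3251, -0.1725, -0.0025])]
```

Request:
{"name": "send_rows", "arguments": {
  "series": "0 0 40 0 0 0;0 0 90 0 0 0;0 0 140 0 0 0;0 -40 140 0 0 0;0 -90 140 0 0 0;0 -140 140 0 0 0;0 -190 140 0 0 0;0 -240 140 0 0 0;0 -290 140 0 0 0;0 -340 140 0 0 0;0 -390 140 0 0 0;0 -390 140 0 0 0"
}}

```text
clock: 43.65
position: [0.4398, -0.1607, 0.2274]
orientation: [-2.227, -2.215, 0.002]
contact_force: [0.2, 0.1, -2.9]
grip_width: 0.331
```

Request:
{"name": "send_rows", "arguments": {
  "series": "-3 -50 0 0 0 0;-6 -100 0 0 0 0;-10 -150 0 0 0 0;-10 -180 0 0 0 0;-10 -186 0 0 0 0;-10 -186 0 0 0 0;-10 -186 -50 0 0 0;-10 -186 -100 0 0 0;-10 -186 -130 0 0 0;-10 -186 -137 0 0 0;-10 -186 -138 0 0 0;-10 -186 -138 0 0 0"
}}

```text
clock: 45.15
position: [0.4311, -0.3439, 0.0916]
orientation: [2.219, 2.221, 0.001]
contact_force: [0.5, 1.5, -2.5]
grip_width: 0.328
```

Request:
{"name": "send_rows", "arguments": {
  "series": "0 0 -1 0 0 0;0 0 -1 0 0 0;0 0 -1 0 0 0"
}}

```text
clock: 45.52
position: [0.4307, -0.3442, 0.09]
orientation: [2.221, 2.22, 0.001]
contact_force: [0.6, 0.1, 1.7]
grip_width: 0.331
```

Request:
{"name": "send_rows", "arguments": {
  "series": "0 0 0 0 0 0;0 0 0 0 0 0;0 0 0 0 0 0;0 0 0 0 0 0;0 0 0 0 0 0;0 0 40 0 0 0;0 0 90 0 0 0;0 0 150 0 0 0;-40 -40 160 0 0 0;-80 -80 160 0 0 0;-120 -120 160 0 0 0;-120 -120 160 0 0 0",
  "gripper": 0
}}

```text
clock: 47.02
position: [0.3076, -0.4662, 0.2491]
orientation: [-2.227, -2.215, 0.001]
contact_force: [-0.3, 0.8, 0.6]
grip_width: 1.001
```

```bash
python3 - <<'E'
from h import *
s=bot.observe();print(s['clock'],s['position'],s['contact_force'],s['grip_width'])
for c in('top','scene'):
    im=grab_frame(c)
    if c=='top':a=cv2.resize(im[60:310,140:500,::-1],None,fx=2.2,fy=2.2,interpolation=cv2.INTER_CUBIC)
    for l in('bottle','spacer','dish','tweezers','start','drawer'):print(c,l,[(round(d['conf'],2),np.round(d['centre'],4).tolist()) for d in models.spot_point(l,c)])
cv2.imwrite('pics/t9.png',a)
E
```

```text
47.025 [ 0.30762823 -0.46618278  0.24907685] [-0.30102084  0.84575817  0.61891017] 1.0011919623649348
top bottle [(0.75, [0.4296, -0.3457, 0.004])]
top spacer [(0.79, [0.3237, -0.1744, 0.0014]), (0.57, [0.3188, -0.3427, -0.0021]), (0.56, [0.4378, -0.2691, 0.0027])]
top dish [(0.95, [0.4964, 0.4013, 0.0069])]
top tweezers [(0.58, [0.6502, 0.2457, -0.0007]), (0.54, [0.7517, 0.0132, 0.0027])]
top start [(0.58, [0.6961, 0.0162, 0.1212])]
top drawer []
scene bottle [(0.98, [0.4292, -0.3461, -0.0032])]
scene spacer [(0.56, [0.4378, -0.2691, 0.0058]), (0.55, [0.3171, -0.3417, -0.0026]), (0.5, [0.3252, -0.1679, -0.0021])]
scene dish [(0.45, [0.5014, 0.3971, 0.0052])]
scene tweezers [(0.5, [0.6481, 0.243, 0.0029])]
scene start [(0.66, [0.6965, 0.0128, 0.125])]
scene drawer []
```

View pics/t9.png

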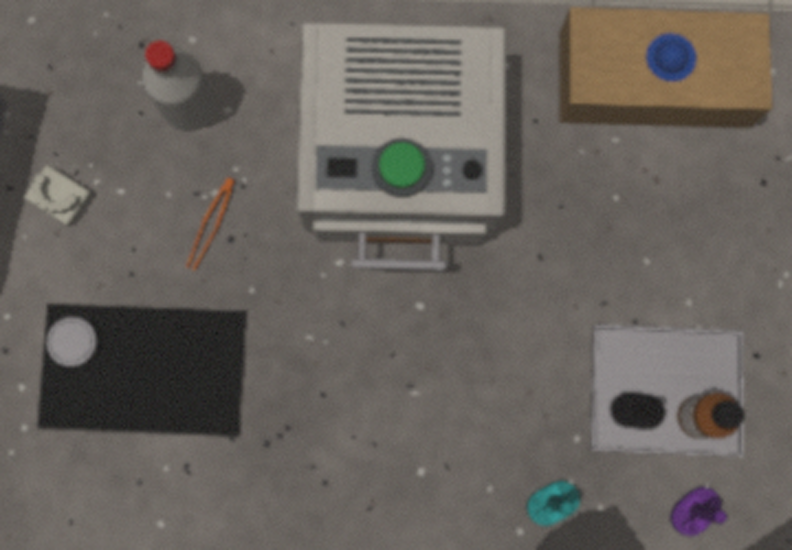

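Everything is back: bottle at (715,415), spacer at (638,410), drawer panel against the box front (400,228). I'll check the drawer depth numerically, then hand in.

```bash
python3 - <<'E'
from h import *
C=cam('top');f=lambda x,y:(140+x/2.2,60+y/2.2)
print('handle',toplane([f(400,265)],.042,C),'panel face top',toplane([f(400,232)],.058,C),'box front top',toplane([f(400,213)],.12,C))
bot.finish_job();print(bot.observe()['clock'])
E
```

```text
handle [[0.59828371 0.01253185]] panel face top [[0.63433364 0.01363826]] box front top [[0.64261655 0.01529078]]
the job is handed in; nothing more can be done
the job is handed in; nothing more can be done
```

I carried out every step in the order asked and handed the job in at about 47 s of the 136 s allowed. The hand-in reports no verdict.

- **Clearing:** I moved the bottle, then the spacer, to the black mat. Both stayed upright.
- **Splint:** I laid it flat in the drawer, bumps up. The wrist picture after release showed it lying in the middle.
- **Drawer:** I pushed it until it stalled, with a reaction of 24 N along the push. In the last picture the handle measures x = 0.598, against about 0.595 expected when fully shut. The network did not find the drawer once it was shut, so I am relying on that measurement and the stall.
- **Button:** I pressed it to its bottom at z = 0.136 with 17 N, and it sprang back.
- **Putting back:** I put the spacer and then the bottle back at the poses where I had gripped them. The network puts them at (0.438, −0.269) and (0.430, −0.346). Before the move it read (0.436, −0.270) and (0.426, −0.345), so both agree within its 4 mm accuracy.
- **Left alone:** The petri dish and tweezers read where they started, within the network's accuracy. The purple and turquoise spacers were not touched.

No check failed, apart from the drawer not being found.

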